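# Feel along the row of practice nails

### The arm

A 6-joint arm with a two-finger parallel gripper is mounted at the origin on the work surface; the furniture and walls round the work are solid. World frame = base frame: x ahead of the robot, y to its left, z up, the work surface at z = 0. Lengths are in m, angles in rad, forces in N, time in s.
With the tool pointing down it reaches from about 0.3 to 0.875 m from the base axis. Payload 6.4 kg.
Tool frame: the origin (TCP) lies at the very end of the fingers, on their centre line; the grasp point (between the pads) lies 19 mm behind it; z points along the fingers, y is the line along which they close (so a half turn about z gives the same grasp; the last joint's range is limited). The gripper opens to 85 mm and grips with 20 to 120 N. Pads are 22 mm wide; open, the fingers measure 114 mm over their backs; the gripper's body (76 mm by 85 mm) begins 54 mm behind the grasp point. The pads swing forward as they close: fully open they stand 13 mm farther back than shut.
Start: joints at [-1.346, 0.181, 1.607, -0, 1.354, -0.206], TCP at [0.24, -0.522, 0.231] pointing down, gripper open.
Joint ranges: [-2.99, 2.99], [-0.89, 2.07], [0.3, 2.58], [-1.14, 4.28], [0, 2.63], [-3.12, 3.12]. Speed limits (rad/s): [2.57, 2.57, 3.01, 3.14, 3.14, 3.14].

### API

Orientations are given as a unit quaternion [w, x, y, z].
In Python, from bench import telemetry, camera, ctrl, spotter gives the robot as it stands.
- The arm moves only by the tool send_rows, never from a script. Its argument "series" is a list of rows, each a list of 3 entries, a list of its own where there are three numbers: the turn, a rotation vector about the world's x, y, z in degrees, then the shift along the world's x, y, z in mm, then the closure, from -1 (fully open) to 1 (shut), so that 0 is half open. In form: [[[rx, ry, rz], [dx, dy, dz], gripper], ...]. A call has 1 to 10 rows; each row is the pose to reach, as a shift and turn from the pose commanded when the call began; what a row does not reach only later rows make up. A row lasts 1/8 s, in which the tool goes at most 62.5 mm and 10.7 degrees, less where a joint would pass 70% of its speed; a pose out of reach is approached as far as the arm can. A call with a gripper value outside its range is refused whole. The fingers move at their own pace and stop on an object; the grip force is fixed at half the most. Time passes only in rows, so rows that repeat a pose let the fingers close. It gives the time, the measured TCP pose, the force, the opening and the grip force at its end, in the units of the state.
- telemetry.get_obs(): the state, without advancing time (a new reading comes with each control period).
- camera(name): name is "side" or "top" or "wrist"; returns a dict with "pixels" (384x512x3 uint8, red, green, blue), "camera_matrix" (3x3 intrinsics, pixels), "xyz" and "orientation" of the camera in the world. Camera axes: x right, y up, looking along -z (the intrinsics and any distortion apply to the point x, -y, -z); pixel columns grow to the right and rows downward; lengths in m; the calibration is good to about 2 mm. The wrist camera is an equidistant fisheye: a pixel r from the principal point sees the ray r / f radians off the axis. A picture is of the moment at which its call begins. There is no depth.
- ctrl.hand_in(): hands the job in; it is judged then, once.
Trained networks look in the newest picture that a camera, given by its name, has taken for a name from the list of things; names that differ only in an ending like _2 or _b are one class to them, and where a whole thing is asked for, a point or a joint stands for the part that bears it (a point fixed in the world has none). Each returns a list of dicts, best first, with "conf" (0 to 1); they miss things now and then, are a little off and sometimes report something else, mostly with a low value. They report only what shows in the picture. A call takes as long as a camera call.
- spotter.boxes_of(thing, camera): "xyz" ([x, y, z] in m, in world coordinates, good to about 4 mm: the middle of the surface that is visible of it).
- spotter.landmark_of(thing, camera): "xyz" ([x, y, z] in m, in world coordinates, good to about 4 mm: a listed point, or the origin of a listed thing).
The state is a dict: "time_s": time; "q": joint angles; "dq": joint speeds; "joint_efforts": joint torques, N m; "eef_pos": TCP position; "eef_rot": TCP orientation; "wrist_force": force on the tool from outside, world axes, zero at the start; "torque": the same for the moment, N m; "opening": opening from 0.0 (shut) to 1.0 (fully open); "grasp_force": force on a finger pad.
Only numpy, scipy, OpenCV 4.12 (cv2) and the standard library are available. Lean on these libraries where they do the work, as an engineer would, in place of code of your own. Each camera call takes 0.05 s, during which the arm holds its last target. There are 200 camera calls.

### The job

Feel along the row of five practice nails on the stand with the fingertips: begin at the widest (thumb) nail at one end and go along the row to the narrowest at the other end, pressing every nail gently from above, one at a time, so that it gives a few millimetres but is never pushed down to its stop. Finish there: the program ends while the fingertips still rest on the narrowest nail and hold it slightly pressed down. Do not pinch or grasp anything, and leave the jar, the buffer block and the bottle beside the stand where they are.

Things in the scene. Friction and masses are not known exactly. Their poses are not given: they have to be found in the camera images.
- stand: Practice-finger stand, fixed to the table: a white bar 264 mm long (its y), 80 mm deep (its x), 20 mm high; origin on the table under the row. On it five short beige rubber fingers lie side by side, 52 mm apart centre to centre along y, in a slight arc (the middle one 17 mm further in +x than the end ones); each has an ivory nail on top and gives downwards on a spring.
- thumb_seat: Thumb: the thickest finger (23 mm wide, about 55 mm long), at one end of the row, either left or right. The seat is a round collar 25 mm wide on top of the stand; origin at the centre of its underside, 20 mm above the table; x runs along the finger away from its nail tip, z up. The highest point of its nail lies 40 mm straight above this origin (60 mm above the table) when not pressed. 
- left_mid_seat: Second finger from the left (+y end of the stand; 17 mm wide, about 41 mm long). The seat is a round collar 25 mm wide on top of the stand; origin at the centre of its underside, 20 mm above the table; x runs along the finger away from its nail tip, z up. The highest point of its nail lies 40 mm straight above this origin (60 mm above the table) when not pressed. 
- centre_seat: Middle finger of the row (17 mm wide). The seat is a round collar 25 mm wide on top of the stand; origin at the centre of its underside, 20 mm above the table; x runs along the finger away from its nail tip, z up. The highest point of its nail lies 40 mm straight above this origin (60 mm above the table) when not pressed. 
- right_mid_seat: Second finger from the right (-y end of the stand; 17 mm wide). The seat is a round collar 25 mm wide on top of the stand; origin at the centre of its underside, 20 mm above the table; x runs along the finger away from its nail tip, z up. The highest point of its nail lies 40 mm straight above this origin (60 mm above the table) when not pressed. 
- little_seat: Little finger: the thinnest one (12 mm wide, about 30 mm long), at the end of the row opposite the thumb. The seat is a round collar 25 mm wide on top of the stand; origin at the centre of its underside, 20 mm above the table; x runs along the finger away from its nail tip, z up. The highest point of its nail lies 40 mm straight above this origin (60 mm above the table) when not pressed. 
- thumb (a joint): How far this finger with its nail is pressed down, m: 0 = up, 0.012 = at its stop. A spring of 400 N/m lifts it back: about 1.6 N at 4 mm, 4.8 N at the stop.
- left_mid (a joint): How far this finger with its nail is pressed down, m: 0 = up, 0.012 = at its stop. A spring of 400 N/m lifts it back: about 1.6 N at 4 mm, 4.8 N at the stop.
- centre (a joint): How far this finger with its nail is pressed down, m: 0 = up, 0.012 = at its stop. A spring of 400 N/m lifts it back: about 1.6 N at 4 mm, 4.8 N at the stop.
- right_mid (a joint): How far this finger with its nail is pressed down, m: 0 = up, 0.012 = at its stop. A spring of 400 N/m lifts it back: about 1.6 N at 4 mm, 4.8 N at the stop.
- little (a joint): How far this finger with its nail is pressed down, m: 0 = up, 0.012 = at its stop. A spring of 400 N/m lifts it back: about 1.6 N at 4 mm, 4.8 N at the stop.
- pigment_jar: Bystander: small round pigment jar, 32 mm wide, 23 mm high, loose on the table before the stand; origin at the centre of its underside.
- buffer: Bystander: buffer block 26 x 93 x 25 mm (long along its y), loose before the stand; origin at the centre of its underside.
- polish: Bystander: polish bottle 27 x 34 mm, 82 mm high, loose behind the stand; origin at the centre of its underside.

How it is judged:
On the way, in this order (a step that is already met when the one before it is completed fails the run):
1. the thumb nail is pressed gently (value of joint thumb between 0.0015 and 0.0105 m and contact force between the fingers and thumb_seat above 0.2 N), for 0.1 s.
2. then the nail next to it (((horizontal distance between thumb_seat and left_mid_seat below 0.08 m and (value of joint left_mid between 0.0015 and 0.0105 m and contact force between the fingers and left_mid_seat above 0.2 N)) or (horizontal distance between thumb_seat and right_mid_seat below 0.08 m and (value of joint right_mid between 0.0015 and 0.0105 m and contact force between the fingers and right_mid_seat above 0.2 N)))), for 0.1 s.
3. then the middle nail (value of joint centre between 0.0015 and 0.0105 m and contact force between the fingers and centre_seat above 0.2 N), for 0.1 s.
4. then the nail beyond it (((horizontal distance between thumb_seat and left_mid_seat below 0.08 m and (value of joint right_mid between 0.0015 and 0.0105 m and contact force between the fingers and right_mid_seat above 0.2 N)) or (horizontal distance between thumb_seat and right_mid_seat below 0.08 m and (value of joint left_mid between 0.0015 and 0.0105 m and contact force between the fingers and left_mid_seat above 0.2 N)))), for 0.1 s.
5. then the narrowest nail (value of joint little between 0.0015 and 0.0105 m and contact force between the fingers and little_seat above 0.2 N), for 0.1 s.
At the end, for the whole second after the job is handed in: The fingers hold the narrowest nail pressed down by 1.5 to 10.5 mm; the other four nails are up (within 1.5 mm); jar, buffer block and bottle are within 15 mm of where they stood (all of step 5 and value of joint each of thumb, left_mid, centre, right_mid below 0.0015 m and distance of each of pigment_jar, buffer, polish from where it was at the start of the episode below 0.015 m); the arm keeps its last pose, push and grip.
It fails at once if a nail is pushed down to its stop (past 10.5 of its 12 mm) (value of joint any of thumb, left_mid, centre, right_mid, little above 0.0105 m).
It fails at once if a finger of the stand is pinched or pushed hard (over 12 N) (contact force between any of the arm, the fingers and thumb_seat above 12 N or contact force between any of the arm, the fingers and left_mid_seat above 12 N or contact force between any of the arm, the fingers and centre_seat above 12 N or contact force between any of the arm, the fingers and right_mid_seat above 12 N or contact force between any of the arm, the fingers and little_seat above 12 N).
It fails at once if two nails are pressed at the same time (value of joint each of centre, left_mid above 0.0015 m or value of joint each of centre, little above 0.0015 m or value of joint each of centre, right_mid above 0.0015 m or value of joint each of centre, thumb above 0.0015 m or value of joint each of left_mid, little above 0.0015 m or value of joint each of left_mid, right_mid above 0.0015 m or value of joint each of left_mid, thumb above 0.0015 m or value of joint each of little, right_mid above 0.0015 m or value of joint each of little, thumb above 0.0015 m or value of joint each of right_mid, thumb above 0.0015 m).
It fails at once if the jar, the buffer block or the bottle is moved, tipped or lifted (distance of any of pigment_jar, buffer, polish from where it was at the start of the episode above 0.015 m or angle between any of pigment_jar, buffer, polish's own z axis and vertical above 0.3 rad).
It also fails if it takes over 46 s, if anything falls off the work surface, if the arm or the gripper's body presses on something with over 40 N, if the wrist force passes 120 N, or if a joint passes its speed limit or range.

## Working session

There is one attempt and no reset: what is moved stays moved. The work goes in short steps, Python scripts to look and compute and a tool call to move; the robot and the scene stay as the last step left them, time stands still between calls to the robot, and variables do not carry over. Pictures are saved under pics/ and viewed, at most 10 in all, crops included, and the job is handed in when it is done.

Besides the shell and the picture viewer there is one more tool, called after "Call:" as name(argument=value, ...) on one line, values as JSON. send_rows: Moves the arm, as the interface text tells. Its arguments: {"type":"object","properties":{"series":{"type":"array","items":{"type":"array"}}},"required":["series"]}

```bash
mkdir -p pics; python3 - <<'E'
from bench import telemetry, camera, ctrl, spotter
import cv2,numpy as np
o=telemetry.get_obs();print(o['time_s'],o['eef_pos'],o['eef_rot'],o['opening'],o['wrist_force'])
ims=[]
for c in ['top','side']:
    d=camera(c);ims.append(d['pixels'][:,:,::-1])
    print(c,d['xyz'])
    for n in ['stand','thumb_seat','left_mid_seat','centre_seat','right_mid_seat','little_seat','pigment_jar','buffer','polish']:
        r=spotter.landmark_of(n,c)
        print(n,[(np.round(k['xyz'],3).tolist(),round(k['conf'],2)) for k in r[:2]])
cv2.imwrite('pics/a.png',ims[0]);cv2.imwrite('pics/b.png',ims[1])
E
```

```text
0.0 [ 0.23998492 -0.52191923  0.23039152] [-8.71966392e-04  9.76899870e-01  2.13695775e-01 -9.52223294e-06] 0.9977192058240062 [-0.29214853 -0.11489275  0.73916323]
top [0.3885165  0.01036828 0.90626423]
stand [([0.494, -0.094, 0.001], 0.79)]
thumb_seat [([0.51, -0.197, 0.02], 0.49)]
left_mid_seat [([0.497, -0.04, 0.016], 0.47)]
centre_seat [([0.505, -0.091, 0.018], 0.65)]
right_mid_seat [([0.516, -0.142, 0.02], 0.46)]
little_seat [([0.48, 0.009, 0.024], 0.42)]
pigment_jar []
buffer [([0.401, -0.155, -0.002], 0.97)]
polish [([0.587, -0.147, 0.001], 0.58)]
side [ 0.32997637 -0.7473244   0.33603959]
stand [([0.492, -0.094, -0.002], 0.7)]
thumb_seat [([0.506, -0.197, 0.024], 0.74)]
left_mid_seat [([0.501, -0.042, 0.019], 0.89)]
centre_seat [([0.508, -0.093, 0.022], 0.84)]
right_mid_seat [([0.509, -0.142, 0.019], 0.56)]
little_seat [([0.474, 0.01, 0.02], 0.69)]
pigment_jar [([0.41, -0.052, -0.001], 0.58)]
buffer [([0.402, -0.155, 0.0], 0.56)]
polish [([0.589, -0.15, 0.004], 0.72)]
```

View pics/a.png

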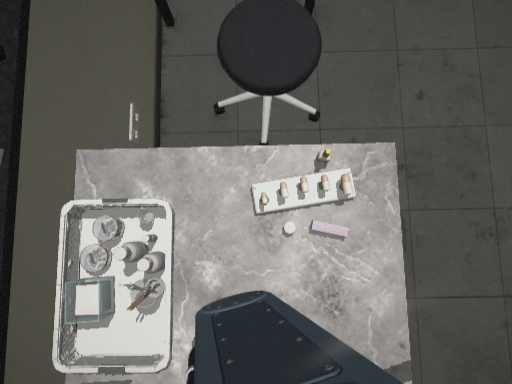

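View pics/b.png

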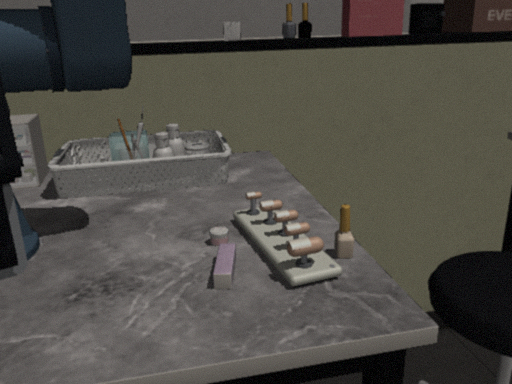

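The top view shows the thumb nail at the right end, -y (346,184), and the little nail at the left (264,200). The bottle is behind the stand (325,155), with the jar (289,228) and buffer (330,228) in front of it. The side view agrees, with the thumb nearest the camera. The seat positions fit a stand yaw of about 8.5°. Next I close the fingers and move above the thumb.

Call:
send_rows(series=[[[0,0,-4],[30,35,0],1],[[0,0,-8],[60,75,-10],1],[[0,0,-12],[90,110,-20],1],[[0,0,-16],[125,150,-40],1],[[0,0,-16],[160,195,-60],1],[[0,0,-16],[195,240,-80],1],[[0,0,-16],[230,285,-95],1],[[0,0,-16],[268,325,-110],1],[[0,0,-16],[268,325,-110],1],[[0,0,-16],[268,325,-110],1]])

```text
time_s: 2.25
eef_pos: [0.5081, -0.1975, 0.1213]
eef_rot: [0.0, 0.997, 0.076, -0.0]
wrist_force: [-0.4, -0.3, -0.3]
opening: -0.002
grasp_force: 0.0
```

```bash
python3 - <<'E'
from bench import telemetry, camera, spotter
import cv2,numpy as np
o=telemetry.get_obs();print(o['time_s'],o['eef_pos'],o['eef_rot'],o['opening'],o['wrist_force'])
ims=[]
for c in ['wrist','side']:
    d=camera(c);ims.append(d['pixels'][:,:,::-1])
    for n in ['thumb_seat','left_mid_seat','centre_seat','right_mid_seat','little_seat']:
        r=spotter.landmark_of(n,c)
        print(c,n,[(np.round(k['xyz'],3).tolist(),round(k['conf'],2)) for k in r[:1]])
s=cv2.resize(ims[1][150:310,180:380],None,fx=2.4,fy=2.4)
cv2.imwrite('pics/c.png',cv2.resize(np.hstack([cv2.resize(ims[0],(512,384)),s[:384]]),(800,310)))
E
```

```text
2.25 [ 0.50813716 -0.1974923   0.12129877] [ 1.31258608e-04  9.97091693e-01  7.62109937e-02 -1.54272757e-04] -0.0023472111113391775 [-0.44641984 -0.31755906 -0.311467  ]
wrist thumb_seat [([0.506, -0.197, 0.021], 0.84)]
wrist left_mid_seat [([0.497, -0.039, 0.023], 0.83)]
wrist centre_seat [([0.509, -0.09, 0.018], 0.61)]
wrist right_mid_seat [([0.516, -0.144, 0.018], 0.95)]
wrist little_seat [([0.479, 0.004, 0.017], 0.68)]
side thumb_seat [([0.507, -0.198, 0.024], 0.73)]
side left_mid_seat [([0.499, -0.04, 0.021], 0.92)]
side centre_seat [([0.507, -0.09, 0.022], 0.76)]
side right_mid_seat [([0.505, -0.142, 0.018], 0.69)]
side little_seat [([0.478, 0.012, 0.02], 0.53)]
```

The estimates agree. Next I descend over the thumb nail in small steps.

Call:
send_rows(series=[[[0,0,0],[0,0,-20],1],[[0,0,0],[0,0,-40],1],[[0,0,0],[0,0,-53],1],[[0,0,0],[0,0,-58],1],[[0,0,0],[0,0,-61],1],[[0,0,0],[0,0,-63],1],[[0,0,0],[0,0,-64],1],[[0,0,0],[0,0,-65],1],[[0,0,0],[0,0,-65],1],[[0,0,0],[0,0,-65],1]])

```text
time_s: 4.1
eef_pos: [0.5085, -0.1977, 0.0566]
eef_rot: [0.0, 0.997, 0.076, 0.0]
wrist_force: [1.4, -0.7, 1.2]
opening: 0.001
grasp_force: 0.7
```

Call:
send_rows(series=[[[0,0,0],[0,0,-1],1],[[0,0,0],[0,0,-1.5],1],[[0,0,0],[0,0,-1.5],1],[[0,0,0],[0,0,-1.5],1]])

```text
time_s: 4.6
eef_pos: [0.5084, -0.1976, 0.0549]
eef_rot: [0.0, 0.997, 0.076, 0.0]
wrist_force: [0.9, -0.2, 1.4]
opening: 0.003
grasp_force: 1.0
```

```bash
python3 - <<'E'
from bench import telemetry, camera
import cv2
o=telemetry.get_obs();print(o['time_s'],o['eef_pos'],o['wrist_force'])
s=camera('side')['pixels'][:,:,::-1]
cv2.imwrite('pics/d.png',cv2.resize(s[150:300,180:380],None,fx=4,fy=4))
E
```

```text
4.6 [ 0.50839172 -0.19760683  0.05494757] [ 0.94829757 -0.23929324  1.40166609]
```

View pics/d.png

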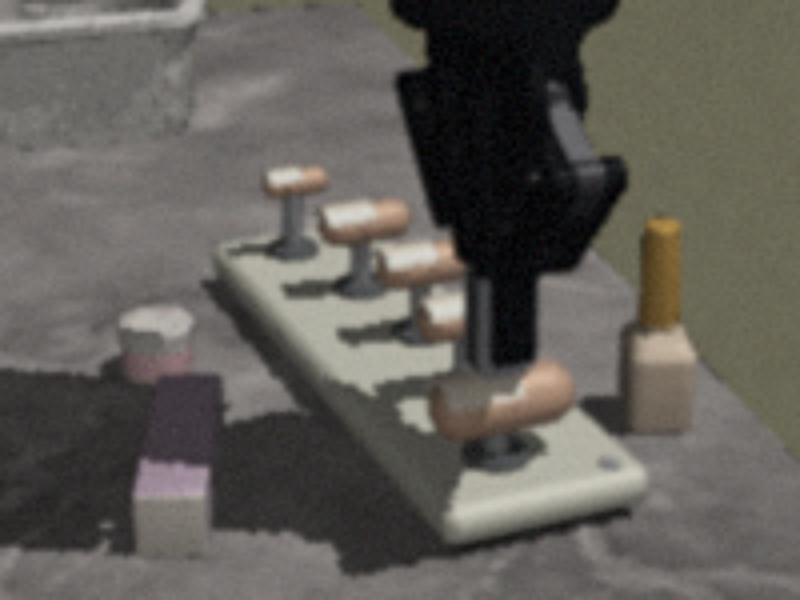

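The fingertips sit on the thumb nail (505,365 in the crop), and it has visibly sunk on its stem. Lifting and moving to the next nail.

Call:
send_rows(series=[[[0,0,0],[0,0,15],1],[[0,0,0],[0,0,25],1],[[0,0,0],[2,26,25],1],[[0,0,0],[4,53,25],1],[[0,0,0],[4,53,16],1],[[0,0,0],[4,53,9],1],[[0,0,0],[4,53,4],1],[[0,0,0],[4,53,1],1],[[0,0,0],[4,53,0],1],[[0,0,0],[4,53,0],1]])

```text
time_s: 5.9
eef_pos: [0.5121, -0.1449, 0.0549]
eef_rot: [0.0, 0.997, 0.076, -0.0]
wrist_force: [-0.5, -0.9, 1.8]
opening: -0.002
grasp_force: 1.0
```

Call:
send_rows(series=[[[0,0,0],[0,0,0],1],[[0,0,0],[0,0,0],1]])

```text
time_s: 6.15
eef_pos: [0.5123, -0.1446, 0.0551]
eef_rot: [0.0, 0.997, 0.076, 0.0]
wrist_force: [-1.4, -0.9, 2.0]
opening: 0.0
grasp_force: 1.0
```

Force and depth are good. On to the centre nail, shift (-4, +53).

Call:
send_rows(series=[[[0,0,0],[0,0,15],1],[[0,0,0],[0,0,25],1],[[0,0,0],[-2,26,25],1],[[0,0,0],[-4,53,25],1],[[0,0,0],[-4,53,16],1],[[0,0,0],[-4,53,9],1],[[0,0,0],[-4,53,4],1],[[0,0,0],[-4,53,1],1],[[0,0,0],[-4,53,0],1],[[0,0,0],[-4,53,0],1]])

```text
time_s: 7.4
eef_pos: [0.5082, -0.0919, 0.0549]
eef_rot: [0.0, 0.997, 0.076, -0.0]
wrist_force: [-0.6, -0.7, 1.9]
opening: 0.0
grasp_force: 1.0
```

Call:
send_rows(series=[[[0,0,0],[0,0,0],1],[[0,0,0],[0,0,0],1]])

```text
time_s: 7.65
eef_pos: [0.5083, -0.0916, 0.055]
eef_rot: [0.0, 0.997, 0.076, 0.0]
wrist_force: [-0.6, -1.0, 2.8]
opening: -0.0
grasp_force: 1.0
```

```bash
python3 - <<'E'
from bench import telemetry, camera
import cv2
s=camera('side')['pixels'][:,:,::-1]
cv2.imwrite('pics/e.png',cv2.resize(s[150:300,180:380],None,fx=4,fy=4))
E
```

```text
(no output)
```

View pics/e.png

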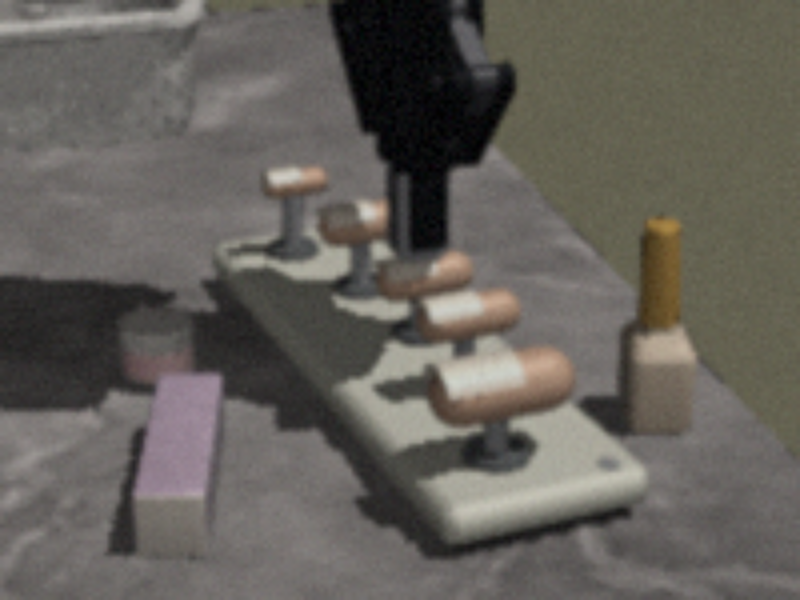

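The fingertips press the centre nail (425,250) and the earlier nails are back up. Next nail: shift (-10, +52).

Call:
send_rows(series=[[[0,0,0],[0,0,15],1],[[0,0,0],[0,0,25],1],[[0,0,0],[-5,26,25],1],[[0,0,0],[-10,52,25],1],[[0,0,0],[-10,52,16],1],[[0,0,0],[-10,52,9],1],[[0,0,0],[-10,52,4],1],[[0,0,0],[-10,52,1],1],[[0,0,0],[-10,52,0],1],[[0,0,0],[-10,52,0],1]])

```text
time_s: 8.95
eef_pos: [0.4982, -0.0399, 0.0549]
eef_rot: [0.0, 0.997, 0.076, 0.0]
wrist_force: [0.0, -1.5, 1.1]
opening: 0.003
grasp_force: 1.0
```

Call:
send_rows(series=[[[0,0,0],[0,0,0],1],[[0,0,0],[0,0,0],1]])

```text
time_s: 9.2
eef_pos: [0.4984, -0.0396, 0.055]
eef_rot: [0.0, 0.997, 0.076, 0.0]
wrist_force: [0.1, -1.1, 1.4]
opening: -0.004
grasp_force: 1.0
```

Call:
send_rows(series=[[[0,0,0],[0,0,15],1],[[0,0,0],[0,0,25],1],[[0,0,0],[-10,25,25],1],[[0,0,0],[-20,49,25],1],[[0,0,0],[-20,49,16],1],[[0,0,0],[-20,49,9],1],[[0,0,0],[-20,49,4],1],[[0,0,0],[-20,49,1],1],[[0,0,0],[-20,49,0],1],[[0,0,0],[-20,49,0],1]])

```text
time_s: 10.45
eef_pos: [0.4784, 0.0091, 0.0549]
eef_rot: [0.0, 0.997, 0.076, 0.0]
wrist_force: [-0.5, -2.5, 2.7]
opening: 0.002
grasp_force: 1.0
```

Call:
send_rows(series=[[[0,0,0],[0,0,0],1],[[0,0,0],[0,0,0],1],[[0,0,0],[0,0,0],1],[[0,0,0],[0,0,0],1]])

```text
time_s: 10.95
eef_pos: [0.4783, 0.0095, 0.0549]
eef_rot: [0.0, 0.997, 0.076, 0.0]
wrist_force: [-0.4, -1.0, 2.4]
opening: -0.001
grasp_force: 1.0
```

```bash
python3 - <<'E'
from bench import telemetry, camera
import cv2
s=camera('side')['pixels'][:,:,::-1]
cv2.imwrite('pics/f.png',cv2.resize(s[150:300,180:380],None,fx=4,fy=4))
E
```

```text
(no output)
```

View pics/f.png

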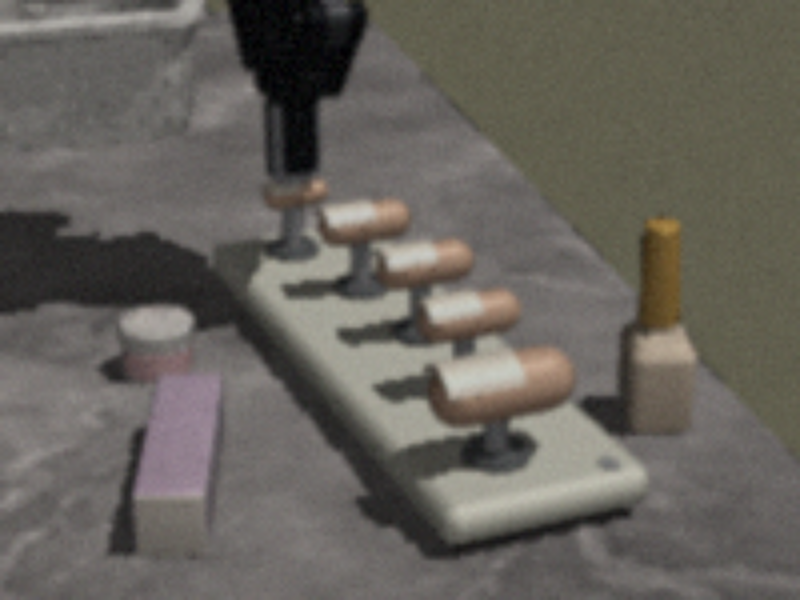

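The fingertips hold the little nail down (292,178). The other four nails are up, and the jar, buffer and bottle are unmoved. Handing in.

```bash
python3 -c "
from bench import ctrl
print(ctrl.hand_in())"
```

```text
the job is handed in; nothing more can be done
None
```

I pressed all five nails in order from thumb to little, each about 5 mm deep, and handed the job in at about 11 s with the little nail still held down; the jar, buffer and bottle look unmoved, but no verdict came back.

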